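Push the plaster mould into the drying box through its sprung flap

TASK

Take the wooden push paddle by its upright handle and with it slide the plaster mould along the bench through the sprung flap and into the drying box, until you feel it pressed snugly home against the rubber end stop; press gently, for the stop breaks at about 20 N. Then draw the paddle right out of the gate, the flap staying shut behind the mould, and leave it lying flat on the bench. Touch the mould with nothing but the paddle, and do not disturb the vase, jar and kiln prop.

Things in the scene. Friction and masses are not known exactly. Their poses are not given: they have to be found in the camera images.
- box: Fixed plywood drying box with slatted roof and far wall, 225 mm long, 117 mm high, without floor: the bench runs through. Stands elsewhere and turned each time. Origin: on the bench in mid-gateway, in the plane of the shut flap. x points level into the box (the push direction), z up, y left of the push. Passage 68 mm wide (y -34 to +34 mm). A grey warm-air unit, 95 mm high, fills y 42 to 107 mm, x 40 to 210 mm.
- lintel (a point): Middle of the top of the gate's wooden lintel, 122 mm above the bench over the box's origin, axes as the box. The gate frame is 14 mm thick in x and 100 mm wide; the lintel's underside is 112 mm up; a gripper does not fit through.
- guides (a point): On the bench midway between the outer ends of the two wooden guides before the gate, at x = -87 mm of the box. The guides are 30 mm high; they flare from about 110 mm apart here to 68 mm at x = -45 mm and run parallel from there to the gate.
- flap (a joint): Angle (rad) of the aluminium flap, 0 shut, growing as it swings into the box (at most 1.3); never outward. Hinge 104 mm above the bench at the box's x = 0; flap 74 mm long, 62 mm wide. Spring 0.08 N m at 0 plus 0.14 N m/rad: opening it with the mould takes 2 to 5 N more than sliding. The mould holds it at 0.67 rad; it falls shut when the mould's rear is about 50 mm past the gate.
- flap_edge (a point): Middle of the flap's lower edge; 30 mm above the bench when shut, so the paddle's blade slides in and out under the shut flap without touching it, while the mould must push it open and cannot come back once it has shut.
- stop: Fixed steel bracket of the end stop; origin on the bench at x = 215 mm of the box, axes as the box. On a screw it carries a rubber pad 44 mm wide, 36 mm high, that gives up to 7 mm (3.5 N/mm). The screw's setting differs each time, unmeasured: the pad's face lies 47 to 63 mm before the bracket, so at home the mould's rear is 72 to 88 mm past the gate. To be found by feel; it breaks above 20 N.
- mould_center (a point): Centre of the loose plaster mould, a cream block 80 mm long (its x), 60 mm wide (its y) and 46 mm high, with a seam along the middle and a round pour hole on top, 0.3 to 0.5 kg. The point is 23 mm above its underside; axes those of the mould. It starts on the bench in front of the gate, its x roughly along the box's x.
- paddle_grip (a point): Loose wooden push paddle (0.2 kg) lying flat on the bench: this point is on its upright handle, 52 mm above the bench. Axes of the paddle: x from the handle towards the nose, z up. The handle is 18 mm thick (y), 36 mm long (x), and rises from the blade to 82 mm above the bench. The blade is 26 mm wide, its top 22 mm above the bench, and runs from 40 mm behind the handle's centre to the nose.
- paddle_nose (a point): Middle of the flat front face of the paddle's nose, 190 mm ahead of the handle's centre along the paddle's x, 12 mm above the bench. The nose is 44 mm wide and 24 mm high; it pushes flat on the rear face of the mould.
- vase: Loose terracotta vase, 68 mm across, 92 mm high; origin at the centre of its underside. Not to be disturbed.
- jar: Loose glass jar, 60 mm across, 85 mm high; origin at the centre of its underside. Not to be disturbed.
- prop: Loose white ceramic kiln prop, a cylinder 38 mm across and 60 mm high; origin at the centre of its underside. Not to be disturbed.
There are look-alikes about, which are no part of the job. Of the things like the part that bears paddle_grip, leave any that is turquoise; of the rest the larger one is meant.

How it is judged:
By the outcome, as a careful person would: the job done as asked, in the order asked, and still so for the second after the job is handed in, with the robot touching nothing.
It also fails if it takes over 58 s, if anything falls off the work surface, if the arm or the gripper's body presses on something with over 40 N, if the wrist force passes 120 N, or if a joint passes its speed limit or range.

ROBOT

A 6-joint arm with a two-finger parallel gripper is mounted at the origin on the work surface. World frame = base frame: x ahead of the robot, y to its left, z up, the work surface at z = 0. Lengths are in m, angles in degrees, forces in N, time in s.
With the tool pointing down it reaches from about 0.275 to 0.875 m from the base axis. Payload 12.5 kg.
Tool frame: the origin (TCP) lies midway between the tips of the shut fingers; the grasp point (between the pads) lies 19 mm behind it; z points along the fingers, y is the line along which they close (so a half turn about z gives the same grasp; the last joint's range is limited). The gripper opens to 85 mm and grips with 20 to 120 N. Pads are 22 mm wide; open, the fingers measure 114 mm over their backs; the gripper's body (76 mm by 85 mm) begins 54 mm behind the grasp point. The pads swing forward as they close: fully open they stand 13 mm farther back than shut.
Start: joints at [-68.274, 20.094, 94.641, -0, 65.266, -4.847], TCP at [0.246, -0.492, 0.231] pointing down, gripper open.
Joint ranges: [-157.81, 157.81], [-45, 120.19], [0.68, 151.7], [-89.99, 269.99], [4.06, 180], [-164.3, 164.3]. Speed limits (degrees/s): [127.2, 127.2, 159.86, 180, 180, 180].

INTERFACE

Orientations are given as a 3x3 rotation matrix whose columns are the frame's x, y, z axes.
In Python, from bench import env, camera, camera_model gives the robot as it stands. The module is installed in compiled form; this text tells all that it offers.
- The arm moves only by the tool play_rows, never from a script. Its argument "moves" is a list of rows, each a list of 2 entries, a list of its own where there are three numbers: the shift along the tool's x, y, z in m, then the turn, a rotation vector about the tool's x, y, z in degrees. In form: [[[dx, dy, dz], [wx, wy, wz]], ...]. A call has 1 to 12 rows; each row is the pose to reach, as a shift and turn from the pose commanded when the call began, along the tool's axes at that moment; what a row does not reach only later rows make up. A row lasts 1/10 s, in which the tool goes at most 50 mm and 8.59 degrees, less where a joint would pass 70% of its speed; a pose out of reach is approached as far as the arm can. A call with a gripper value outside its range is refused whole. "jaw" is the closure, from 0 (fully open) to 1 (shut), set as the call begins (left out, the last holds). The fingers move at their own pace and stop on an object; the grip force is fixed at half the most. Time passes only in rows, so rows that repeat a pose let the fingers close. It gives the time, the measured TCP pose, the force, the opening and the grip force at its end, in the units of the state.
- env.sense(): the state, without advancing time (a new reading comes with each control period).
- camera(name): name is "scene" or "top" or "wrist"; returns the picture (384x512x3 uint8, blue, green, red); there is no depth.
- camera_model(name): a dict with "mtx" (3x3 intrinsics, pixels), "distortion" ([k1, k2, p1, p2, k3] as OpenCV has them; the pictures are not rectified), "cam_to_world" (4x4, takes a point from camera to world coordinates); the wrist camera has in their place "hand_eye" (4x4, takes a point from camera to tool coordinates, whose origin is the TCP and whose axes are the flange's). Camera axes: x right, y down, z forward; pixel columns grow to the right and rows downward; lengths in m; the calibration is good to about 2 mm. A picture is of the moment at which its call begins: read the wrist's pose just before it. camera_model takes no time and is no camera call.
- env.sign_off(): hands the job in; it is judged then, once.
The state is a dict: "t": time; "qpos": joint angles; "joint_vel": joint speeds; "tau": joint torques, N m; "tool_pos": TCP position; "eef_rot": TCP orientation; "wrist_force": force on the tool from outside, world axes, zero at the start; "torque": the same for the moment, N m; "grip_width": opening from 0.0 (shut) to 1.0 (fully open); "grasp_force": force on a finger pad.
Only numpy, scipy, OpenCV 4.12 (cv2) and the standard library are available. Lean on these libraries where they do the work, as an engineer would, in place of code of your own. Each camera call takes 0.05 s, during which the arm holds its last target. There are 200 camera calls.

## Working session

There is one attempt and no reset: what is moved stays moved. The work goes in short steps, Python scripts to look and compute and a tool call to move; the robot and the scene stay as the last step left them, time stands still between calls to the robot, and variables do not carry over. Pictures are saved under pics/ and viewed, at most 10 in all, crops included, and the job is handed in when it is done.

Besides the shell and the picture viewer there is one more tool, called after ">>>" by a JSON object that holds its "op" and its "data". play_rows: Moves the arm, as the interface text tells. Its arguments: {"type":"object","properties":{"moves":{"type":"array","items":{"type":"array"}},"jaw":{"type":"number"}},"required":["moves"]}

```bash
mkdir -p pics
python3 - <<'E'
from bench import env,camera,camera_model
import cv2,numpy as np
for n in("scene","top"):
    im=camera(n);cv2.imwrite(f"pics/{n}0.png",im)
    cv2.imwrite(f"pics/{n}0b.png",cv2.resize(im,(800,600),interpolation=cv2.INTER_CUBIC))
    m=camera_model(n);print(n,np.round(m["mtx"],1),m["distortion"],np.round(m["cam_to_world"],3))
print(camera_model("wrist"))
s=env.sense();print(s)
E
```

```text
scene [[355.2   0.  250.6]
 [  0.  355.2 188. ]
 [  0.    0.    1. ]] [0.0166121 0.        0.        0.        0.       ] [[ 0.304  0.567 -0.766  1.28 ]
 [ 0.953 -0.175  0.248 -0.416]
 [ 0.007 -0.805 -0.593  0.686]
 [ 0.     0.     0.     1.   ]]
top [[426.3   0.  249.8]
 [  0.  426.3 190.3]
 [  0.    0.    1. ]] [-0.1119797  0.         0.         0.         0.       ] [[ 0.016 -0.986  0.165  0.253]
 [-1.    -0.014  0.017 -0.175]
 [-0.014 -0.166 -0.986  1.581]
 [ 0.     0.     0.     1.   ]]
{'mtx': array([[320.04373066,   0.        , 256.51328043],
       [  0.        , 320.04373066, 188.83702519],
       [  0.        ,   0.        ,   1.        ]]), 'distortion': array([-0.01792957,  0.        ,  0.        ,  0.        ,  0.        ]), 'hand_eye': array([[-3.77975825e-04, -9.58542732e-01, -2.84948570e-01,
         7.21134808e-02],
       [ 9.99999706e-01, -1.72274762e-04, -7.46952312e-04,
        -3.67069385e-04],
       [ 6.66896263e-04, -2.84948769e-01,  9.58542516e-01,
        -1.42286510e-01],
       [ 0.00000000e+00,  0.00000000e+00,  0.00000000e+00,
         1.00000000e+00]])}
{'t': 0.1, 'qpos': array([-6.82738053e+01,  2.01205358e+01,  9.46723725e+01,  2.83600061e-03,
        6.52681629e+01, -4.84472028e+00]), 'joint_vel': array([-0.02459554, -0.12388473, -0.08605312,  0.0661853 , -0.0334793 ,
        0.02798124]), 'tau': array([ 1.83973192e-03, -5.06833720e+01, -2.91875410e+01,  1.29163880e-07,
        2.72805737e-03,  1.98065590e-05]), 'tool_pos': array([ 0.24596101, -0.49160153,  0.23082514]), 'eef_rot': array([[ 8.94390714e-01,  4.47286402e-01, -3.52799650e-04],
       [ 4.47286521e-01, -8.94390158e-01,  1.00681818e-03],
       [ 1.34795549e-04, -1.05829136e-03, -9.99999431e-01]]), 'wrist_force': array([-0.9173871 ,  0.32924691,  0.33697136]), 'torque': array([0.03868454, 0.01578359, 0.01374319]), 'grasp_force': 0.0, 'grip_width': 1.0028591512048655}
```

View pics/scene0b.png

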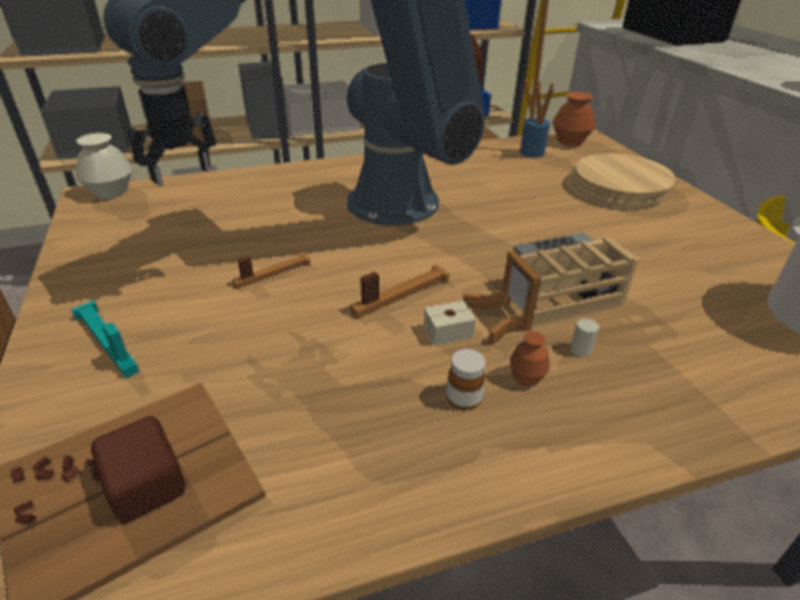

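View pics/top0b.png

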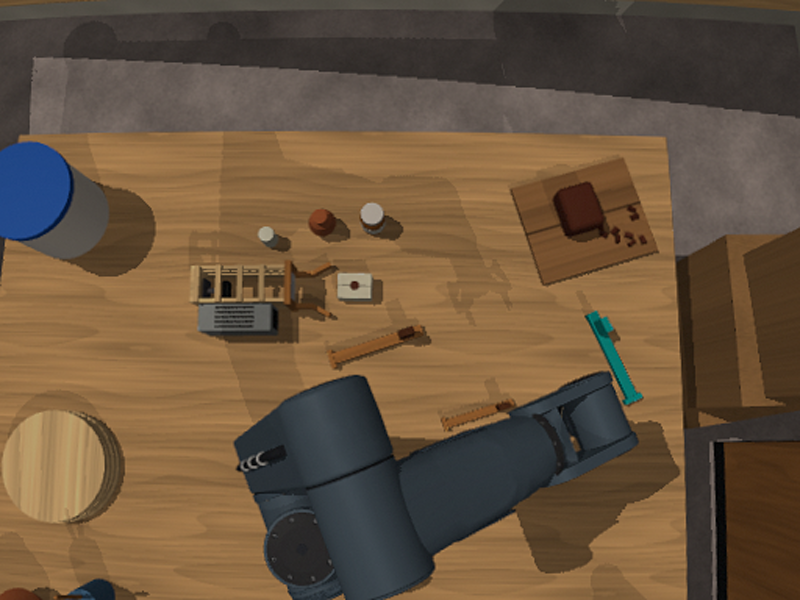

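The scene picture (800 px scale) shows three paddles: turquoise at (105,340), a small brown one at (270,268) and a larger brown one at (400,290). The larger brown one is meant, because turquoise is ruled out and it is the bigger of the rest. I'll confirm it in enlarged crops.

Run:
```python
import cv2
t=cv2.imread("pics/top0.png")[125:245,118:278];cv2.imwrite("pics/topc.png",cv2.resize(t,None,fx=5,fy=5,interpolation=cv2.INTER_CUBIC))
t=cv2.imread("pics/scene0.png")[145:265,215:415];cv2.imwrite("pics/scc.png",cv2.resize(t,None,fx=4,fy=4,interpolation=cv2.INTER_CUBIC))
```

```text
(no output)
```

View pics/topc.png

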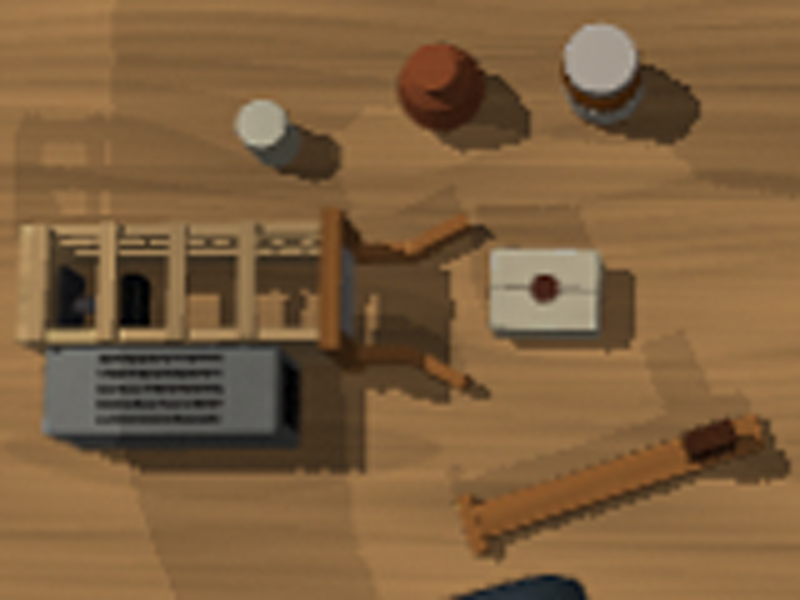

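View pics/scc.png

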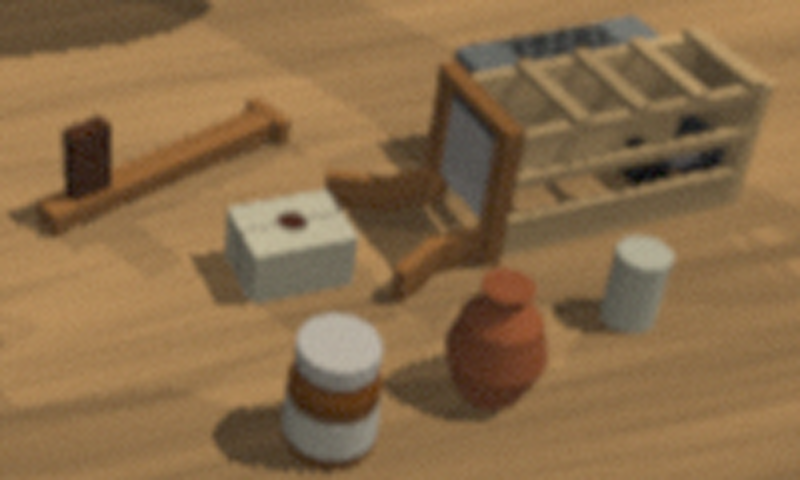

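The crops confirm it: the larger brown paddle has its dark handle at about (710,440) in the top crop and its nose at (475,522). The mould's hole is at (545,288), the lintel's top at (332,279) and the guide ends at (467,222) and (480,393).

```bash
cat > h.py <<'E'
import numpy as np,cv2
from bench import env,camera,camera_model
def ray(name,uv,pose=None):
    m=camera_model(name)
    if name=="wrist": T=pose@m["hand_eye"]
    else: T=m["cam_to_world"]
    p=cv2.undistortPoints(np.array([[uv]],float),m["mtx"],m["distortion"])[0,0]
    return T[:3,3],T[:3,:3]@np.array([p[0],p[1],1])
def at(name,uv,z,pose=None):
    o,d=ray(name,uv,pose);return o+d*(z-o[2])/d[2]
def tool():
    s=env.sense();T=np.eye(4);T[:3,:3]=s["eef_rot"];T[:3,3]=s["tool_pos"];return T
def crop(n,uv):return {"t":((uv[0]+.5)/5-.5+118,(uv[1]+.5)/5-.5+125),"s":((uv[0]+.5)/4-.5+215,(uv[1]+.5)/4-.5+145)}[n]
E
python3 - <<'E'
from h import *
np.set_printoptions(precision=4,suppress=True)
for k,(c,uv,z) in dict(hole=("t",(545,288),.046),moR=("t",(601,288),.046),moL=("t",(490,287),.046),
 hndtopB=("t",(686,448),.082),hndtopF=("t",(735,430),.082),noseL=("t",(460,499),.024),noseR=("t",(480,545),.024),tail=("t",(765,425),.022),
 linL=("t",(332,210),.122),linR=("t",(334,348),.122),g1=("t",(467,220),.03),g2=("t",(478,388),.03),farN=("t",(33,224),.117),farS=("t",(31,341),.117),
 hole_s=("s",(293,220),.046),linS1=("s",(452,66),.122),linS2=("s",(510,128),.122),
 handS=("s",(88,122),.082),noseSL=("s",(252,102),.024),noseSR=("s",(287,125),.024),jar=("s",(332,440),0),vase=("s",(492,395),0),prop=("s",(632,322),0),
 jar_t=("t",(602,58),.085),vase_t=("t",(445,70),.09),prop_t=("t",(262,124),.06),au=("t",(45,435),.095),au2=("t",(277,436),.095)).items():
    n={"t":"top","s":"scene"}[c];print(k,at(n,crop(c,uv),z))
E
```

```text
hole [ 0.5396 -0.0639  0.046 ]
moR [ 0.5401 -0.105   0.046 ]
moL [ 0.5398 -0.0234  0.046 ]
hndtopB [ 0.4192 -0.1691  0.082 ]
hndtopF [ 0.4325 -0.2036  0.082 ]
noseL [ 0.3855 -0.0038  0.024 ]
noseR [ 0.3521 -0.0195  0.024 ]
tail [ 0.4437 -0.2268  0.022 ]
linL [0.5793 0.0824 0.122 ]
linR [0.4809 0.0768 0.122 ]
g1 [ 0.5934 -0.0031  0.03  ]
g2 [ 0.467  -0.0152  0.03  ]
farN [0.568  0.2982 0.117 ]
farS [0.4836 0.2939 0.117 ]
hole_s [ 0.5414 -0.0614  0.046 ]
linS1 [0.4922 0.0812 0.122 ]
linS2 [0.5777 0.0817 0.122 ]
handS [ 0.4269 -0.1831  0.082 ]
noseSL [ 0.3569 -0.0206  0.024 ]
noseSR [ 0.3974 -0.0054  0.024 ]
jar [ 0.7092 -0.1004 -0.    ]
vase [0.7038 0.0188 0.    ]
prop [0.6686 0.15   0.    ]
jar_t [ 0.7034 -0.1038  0.085 ]
vase_t [0.6917 0.01   0.09  ]
prop_t [0.6579 0.1486 0.06  ]
au [0.4195 0.2864 0.095 ]
au2 [0.4217 0.1194 0.095 ]
```

>>> {"op": "play_rows", "data": {"moves": [[[0.29,-0.192,0],[0,0,-81.4]],[[0.29,-0.192,0],[0,0,-81.4]],[[0.29,-0.192,0],[0,0,-81.4]],[[0.29,-0.192,0],[0,0,-81.4]],[[0.29,-0.192,0],[0,0,-81.4]],[[0.29,-0.192,0],[0,0,-81.4]],[[0.29,-0.192,0],[0,0,-81.4]],[[0.29,-0.192,0],[0,0,-81.4]],[[0.29,-0.192,0],[0,0,-81.4]],[[0.29,-0.192,0],[0,0,-81.4]],[[0.29,-0.192,0],[0,0,-81.4]],[[0.29,-0.192,0],[0,0,-81.4]]], "jaw": 0}}

```text
t: 1.3
tool_pos: [0.4194, -0.1904, 0.2312]
eef_rot: [[-0.306, 0.952, -0.0], [0.952, 0.306, 0.0], [0.0, -0.0, -1.0]]
wrist_force: [0.5, 0.5, -0.5]
grip_width: 1.004
grasp_force: 0.0
```

Run:
```python
from h import *
T=tool();im=camera("wrist");np.save("T1.npy",T);print(np.round(T,4),env.sense()["qpos"])
cv2.imwrite("pics/w1o.png",im);cv2.imwrite("pics/w1.png",cv2.resize(im,(800,600),interpolation=cv2.INTER_CUBIC))
```

```text
[[-3.062e-01  9.520e-01 -3.000e-04  4.194e-01]
 [ 9.520e-01  3.062e-01  2.000e-04 -1.904e-01]
 [ 3.000e-04 -2.000e-04 -1.000e+00  2.312e-01]
 [ 0.000e+00  0.000e+00  0.000e+00  1.000e+00]] [-3.02171817e+01  1.07436744e+01  1.07238949e+02  1.99571067e-03
  6.20315746e+01 -4.80548008e+01]
```

View pics/w1.png

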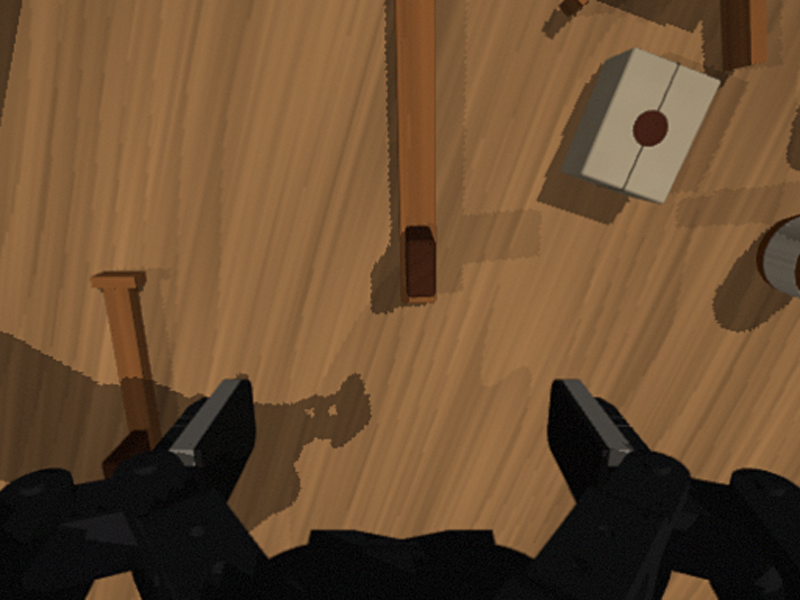

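The larger paddle is nearly aligned with the tool. Its handle top has corners (407,240), (435,240), (435,297) and (407,297). The mould's top corners are (634,48), (719,82), (664,202) and (580,176).

Run:
```python
from h import *
np.set_printoptions(precision=4,suppress=True)
T=np.load("T1.npy");f=lambda u,v,z:at("wrist",((u+.5)*.64-.5,(v+.5)*.64-.5),z,T)
h=[f(*p,.082) for p in[(407,240),(435,240),(435,297),(407,297)]];print(np.array(h),np.mean(h,0))
e=[f(*p,.022) for p in[(397,3),(401,222),(435,3),(436,222)]];print(np.array(e))
for a,b in((0,1),(2,3)):d=e[a]-e[b];print("yaw",np.degrees(np.arctan2(d[1],d[0])))
m=[f(*p,.046) for p in[(634,48),(719,82),(664,202),(580,176)]];print(np.array(m),np.mean(m,0))
for a,b in((0,3),(1,2)):d=m[a]-m[b];print("mouldyaw",np.degrees(np.arctan2(d[1],d[0])),np.linalg.norm(d))
c=np.mean(h,0)-T[:3,3];print("tool shift",T[:3,:3].T@c)
```

```text
[[ 0.416  -0.1701  0.082 ]
 [ 0.4317 -0.165   0.082 ]
 [ 0.443  -0.1982  0.082 ]
 [ 0.4268 -0.2034  0.082 ]] [ 0.4293 -0.1842  0.082 ]
[[ 0.3674 -0.0388  0.022 ]
 [ 0.4119 -0.1693  0.022 ]
 [ 0.3901 -0.0315  0.022 ]
 [ 0.4353 -0.1617  0.022 ]]
yaw 108.85043772913309
yaw 109.15062491135879
[[ 0.512  -0.0236  0.046 ]
 [ 0.5698 -0.0245  0.046 ]
 [ 0.5697 -0.101   0.046 ]
 [ 0.5109 -0.1028  0.046 ]] [ 0.5406 -0.063   0.046 ]
mouldyaw 89.20806035498356 0.07927471437231806
mouldyaw 89.89135420852938 0.07654020080650127
tool shift [0.0029 0.0114 0.1492]
```

>>> {"op": "play_rows", "data": {"moves": [[[0.003,0.0114,0.05],[0,0,-1.2]],[[0.003,0.0114,0.1],[0,0,-1.2]],[[0.003,0.0114,0.14],[0,0,-1.2]],[[0.003,0.0114,0.17],[0,0,-1.2]],[[0.003,0.0114,0.19],[0,0,-1.2]],[[0.003,0.0114,0.19],[0,0,-1.2]],[[0.003,0.0114,0.19],[0,0,-1.2]]], "jaw": 0}}

```text
t: 2.05
tool_pos: [0.4296, -0.1842, 0.0417]
eef_rot: [[-0.327, 0.945, -0.0], [0.945, 0.327, 0.0], [0.0, -0.0, -1.0]]
wrist_force: [0.5, -0.8, 0.8]
grip_width: 1.001
grasp_force: 0.0
```

>>> {"op": "play_rows", "data": {"moves": [[[0,0,0],[0,0,0]],[[0,0,0],[0,0,0]],[[0,0,0],[0,0,0]],[[0,0,0],[0,0,0]],[[0,0,0],[0,0,0]],[[0,0,0],[0,0,0]],[[0,0,0],[0,0,0]],[[0,0,0],[0,0,0]]], "jaw": 1}}

```text
t: 2.85
tool_pos: [0.4296, -0.1841, 0.0417]
eef_rot: [[-0.328, 0.945, 0.0], [0.945, 0.328, -0.0], [-0.0, 0.0, -1.0]]
wrist_force: [-1.5, 2.0, 6.6]
grip_width: 0.205
grasp_force: 58.4
```

>>> {"op": "play_rows", "data": {"moves": [[[0,0,-0.02],[0,0,0]],[[-0.01,-0.004,-0.04],[0,0,0]],[[-0.04,-0.014,-0.04],[0,0,0]],[[-0.08,-0.028,-0.04],[0,0,4]],[[-0.113,-0.039,-0.04],[0,0,8]],[[-0.125,-0.01,-0.04],[0,0,12]],[[-0.139,0.03,-0.04],[0,0,17]],[[-0.153,0.071,-0.04],[0,0,17.1]],[[-0.153,0.071,-0.04],[0,0,17.1]],[[-0.153,0.071,-0.04],[0,0,17.1]]]}}

```text
t: 3.85
tool_pos: [0.5467, -0.3047, 0.0805]
eef_rot: [[-0.037, 0.999, -0.001], [0.999, 0.037, 0.001], [0.001, -0.001, -1.0]]
wrist_force: [0.3, -0.2, -2.2]
grip_width: 0.203
grasp_force: 59.6
```

Run:
```python
from h import *
T=tool();im=camera("wrist");np.save("T2.npy",T);print(np.round(T,4),env.sense()["wrist_force"])
cv2.imwrite("pics/w2o.png",im);cv2.imwrite("pics/w2.png",cv2.resize(im,(800,600),interpolation=cv2.INTER_CUBIC))
```

```text
[[-3.740e-02  9.993e-01 -1.200e-03  5.467e-01]
 [ 9.993e-01  3.740e-02  6.000e-04 -3.047e-01]
 [ 6.000e-04 -1.200e-03 -1.000e+00  8.050e-02]
 [ 0.000e+00  0.000e+00  0.000e+00  1.000e+00]] [-0.89529476  0.3204393  -2.53159072]
```

View pics/w2.png

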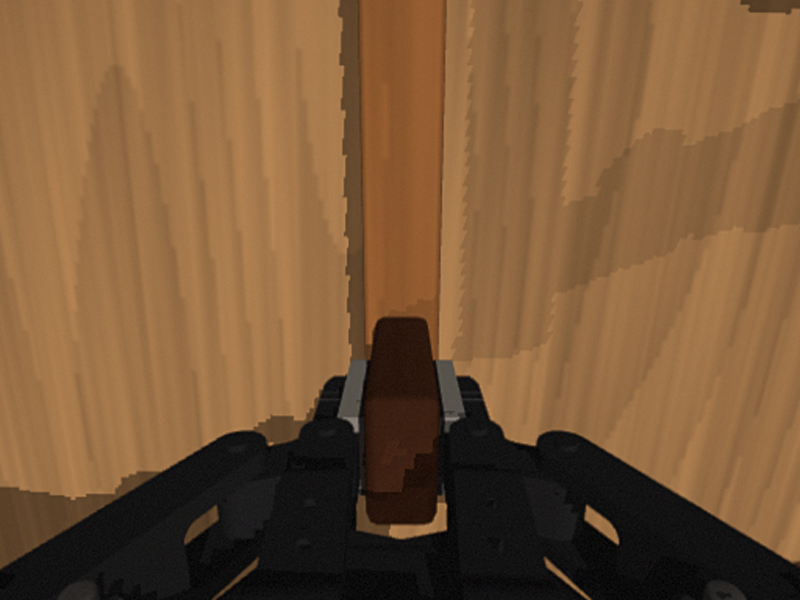

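>>> {"op": "play_rows", "data": {"moves": [[[0.002,-0.003,0.015],[0,0,1.1]],[[0.002,-0.003,0.03],[0,0,1.1]],[[0.002,-0.003,0.036],[0,0,1.1]],[[0.002,-0.003,0.0385],[0,0,1.1]],[[0.002,-0.003,0.0385],[0,0,1.1]],[[0.002,-0.003,0.0385],[0,0,1.1]]]}}

```text
t: 4.5
tool_pos: [0.5439, -0.3036, 0.0433]
eef_rot: [[-0.017, 1.0, 0.001], [1.0, 0.017, -0.0], [-0.0, 0.001, -1.0]]
wrist_force: [-0.4, -0.3, -2.8]
grip_width: 0.205
grasp_force: 59.5
```

Run:
```python
from h import *
print(np.round(tool(),4))
a=camera("top")[150:225,118:278];b=camera("scene")[145:220,215:375]
cv2.imwrite("pics/c3.png",cv2.resize(np.vstack([a[:60],b[:60]]),None,fx=5,fy=5,interpolation=cv2.INTER_CUBIC))
```

```text
[[-1.700e-02  9.999e-01  6.000e-04  5.439e-01]
 [ 9.999e-01  1.700e-02 -4.000e-04 -3.036e-01]
 [-4.000e-04  6.000e-04 -1.000e+00  4.330e-02]
 [ 0.000e+00  0.000e+00  0.000e+00  1.000e+00]]
```

View pics/c3.png

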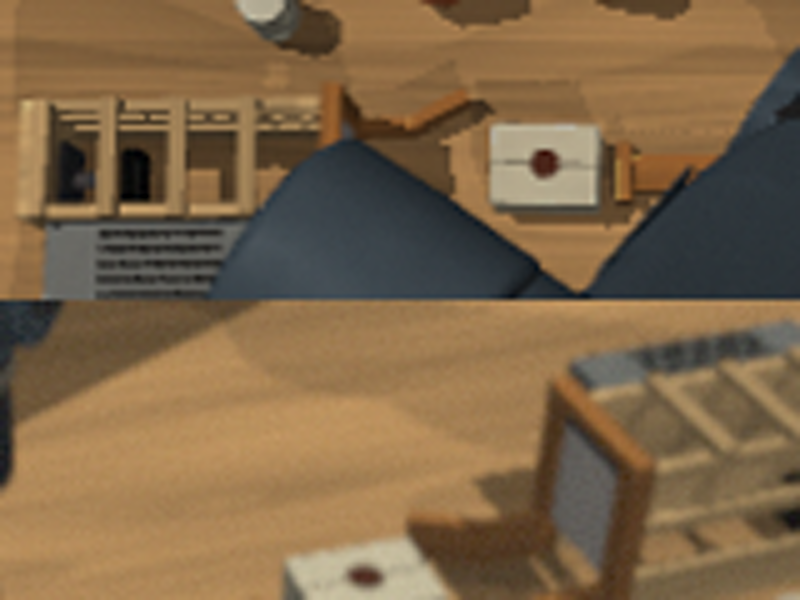

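The nose sits square behind the mould with about a 10 mm gap. I'll push towards the gate, drifting left to centre the mould.

>>> {"op": "play_rows", "data": {"moves": [[[0.004,0,0],[0,0,0]],[[0.007,0,0],[0,0,0]],[[0.01,0,0],[0,0,0]],[[0.013,0,0],[0,0,0]],[[0.017,0,0],[0,0,0]],[[0.022,-0.0005,0],[0,0,0]],[[0.027,-0.001,0],[0,0,0]],[[0.032,-0.0015,0],[0,0,0]],[[0.037,-0.002,0],[0,0,0]],[[0.042,-0.0025,0],[0,0,0]],[[0.047,-0.003,0],[0,0,0]],[[0.052,-0.0035,0],[0,0,0]]]}}

```text
t: 5.8
tool_pos: [0.5393, -0.251, 0.0428]
eef_rot: [[-0.017, 1.0, -0.0], [1.0, 0.017, -0.0], [-0.0, -0.0, -1.0]]
wrist_force: [0.3, -2.0, -0.4]
grip_width: 0.205
grasp_force: 59.7
```

>>> {"op": "play_rows", "data": {"moves": [[[0.005,-0.0005,0],[0,0,0]],[[0.01,-0.001,0],[0,0,0]],[[0.015,-0.0015,0],[0,0,0]],[[0.02,-0.002,0],[0,0,0]],[[0.025,-0.0025,0],[0,0,0]],[[0.025,-0.0025,0],[0,0,0]]]}}

```text
t: 6.4
tool_pos: [0.5362, -0.2256, 0.0427]
eef_rot: [[-0.017, 1.0, -0.001], [1.0, 0.017, 0.001], [0.001, -0.001, -1.0]]
wrist_force: [0.1, 0.8, -1.7]
grip_width: 0.207
grasp_force: 59.6
```

Run:
```python
from h import *
print(np.round(tool(),4))
a=camera("top")[150:225,118:278];b=camera("scene")[145:220,245:405]
cv2.imwrite("pics/c4.png",cv2.resize(np.vstack([a[:50],b[:70]]),None,fx=5,fy=5,interpolation=cv2.INTER_CUBIC))
```

```text
[[-1.750e-02  9.998e-01 -6.000e-04  5.362e-01]
 [ 9.998e-01  1.750e-02  6.000e-04 -2.256e-01]
 [ 6.000e-04 -6.000e-04 -1.000e+00  4.270e-02]
 [ 0.000e+00  0.000e+00  0.000e+00  1.000e+00]]
```

View pics/c4.png

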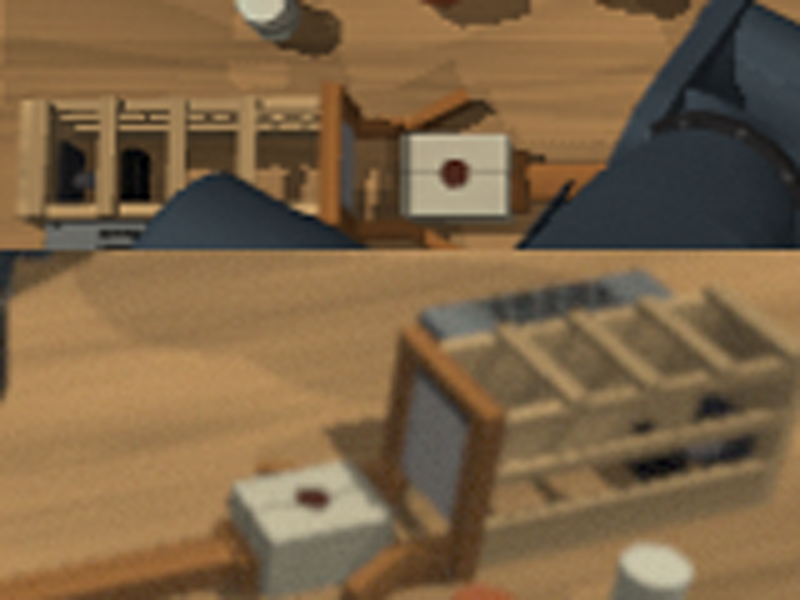

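>>> {"op": "play_rows", "data": {"moves": [[[0.005,0,0],[0,0,0]],[[0.01,0,0],[0,0,0]],[[0.015,0,0],[0,0,0]],[[0.02,0,0],[0,0,0]],[[0.025,0,0],[0,0,0]],[[0.03,0,0],[0,0,0]],[[0.035,0,0],[0,0,0]],[[0.04,0,0],[0,0,0]],[[0.045,0,0],[0,0,0]],[[0.05,0,0],[0,0,0]]]}}

```text
t: 7.5
tool_pos: [0.5356, -0.1762, 0.0429]
eef_rot: [[-0.017, 1.0, 0.0], [1.0, 0.017, -0.0], [-0.0, 0.0, -1.0]]
wrist_force: [0.3, -3.9, -1.3]
grip_width: 0.201
grasp_force: 59.7
```

>>> {"op": "play_rows", "data": {"moves": [[[0.005,0,0],[0,0,0]],[[0.01,0,0],[0,0,0]],[[0.015,0,0],[0,0,0]],[[0.02,0,0],[0,0,0]],[[0.025,0,0],[0,0,0]],[[0.03,0,0],[0,0,0]],[[0.035,0,0],[0,0,0]],[[0.04,0,0],[0,0,0]],[[0.045,0,0],[0,0,0]],[[0.05,0,0],[0,0,0]]]}}

```text
t: 8.5
tool_pos: [0.5347, -0.1262, 0.0428]
eef_rot: [[-0.017, 1.0, 0.0], [1.0, 0.017, -0.0], [-0.0, 0.0, -1.0]]
wrist_force: [-0.3, -5.0, -0.7]
grip_width: 0.203
grasp_force: 59.7
```

>>> {"op": "play_rows", "data": {"moves": [[[0.005,0,0],[0,0,0]],[[0.01,0,0],[0,0,0]],[[0.015,0,0],[0,0,0]],[[0.02,0,0],[0,0,0]],[[0.025,0,0],[0,0,0]],[[0.03,0,0],[0,0,0]],[[0.035,0,0],[0,0,0]],[[0.04,0,0],[0,0,0]],[[0.045,0,0],[0,0,0]],[[0.05,0,0],[0,0,0]]]}}

```text
t: 9.5
tool_pos: [0.5337, -0.0762, 0.0428]
eef_rot: [[-0.017, 1.0, -0.0], [1.0, 0.017, -0.0], [-0.0, -0.0, -1.0]]
wrist_force: [-0.2, -5.4, -0.4]
grip_width: 0.204
grasp_force: 59.7
```

>>> {"op": "play_rows", "data": {"moves": [[[0.004,0,0],[0,0,0]],[[0.008,0,0],[0,0,0]],[[0.012,0,0],[0,0,0]],[[0.015,0,0],[0,0,0]],[[0.018,0,0],[0,0,0]],[[0.021,0,0],[0,0,0]],[[0.024,0,0],[0,0,0]],[[0.026,0,0],[0,0,0]],[[0.028,0,0],[0,0,0]],[[0.03,0,0],[0,0,0]]]}}

```text
t: 10.5
tool_pos: [0.5333, -0.0463, 0.0428]
eef_rot: [[-0.017, 1.0, -0.0], [1.0, 0.017, 0.0], [0.0, -0.0, -1.0]]
wrist_force: [-0.2, -2.1, -1.4]
grip_width: 0.202
grasp_force: 59.7
```

>>> {"op": "play_rows", "data": {"moves": [[[0.001,0,0],[0,0,0]],[[0.002,0,0],[0,0,0]],[[0.003,0,0],[0,0,0]],[[0.004,0,0],[0,0,0]]]}}

```text
t: 10.9
tool_pos: [0.5332, -0.0425, 0.0428]
eef_rot: [[-0.017, 1.0, -0.0], [1.0, 0.017, 0.0], [0.0, -0.0, -1.0]]
wrist_force: [-0.4, -2.5, -1.4]
grip_width: 0.202
grasp_force: 59.7
```

>>> {"op": "play_rows", "data": {"moves": [[[0.001,0,0],[0,0,0]],[[0.002,0,0],[0,0,0]],[[0.003,0,0],[0,0,0]]]}}

```text
t: 11.2
tool_pos: [0.5332, -0.0394, 0.0428]
eef_rot: [[-0.017, 1.0, -0.0], [1.0, 0.017, -0.0], [-0.0, -0.0, -1.0]]
wrist_force: [0.7, -2.6, -1.9]
grip_width: 0.203
grasp_force: 59.7
```

>>> {"op": "play_rows", "data": {"moves": [[[0.001,0,0],[0,0,0]],[[0.002,0,0],[0,0,0]],[[0.003,0,0],[0,0,0]]]}}

```text
t: 11.5
tool_pos: [0.5331, -0.0364, 0.0428]
eef_rot: [[-0.017, 1.0, -0.0], [1.0, 0.017, 0.0], [0.0, -0.0, -1.0]]
wrist_force: [0.0, -2.4, -1.0]
grip_width: 0.202
grasp_force: 59.7
```

>>> {"op": "play_rows", "data": {"moves": [[[0.001,0,0],[0,0,0]],[[0.002,0,0],[0,0,0]],[[0.003,0,0],[0,0,0]]]}}

```text
t: 11.8
tool_pos: [0.5331, -0.0334, 0.0428]
eef_rot: [[-0.017, 1.0, -0.0], [1.0, 0.017, 0.0], [0.0, -0.0, -1.0]]
wrist_force: [0.2, -1.8, -1.2]
grip_width: 0.2
grasp_force: 59.7
```

>>> {"op": "play_rows", "data": {"moves": [[[0.001,0,0],[0,0,0]],[[0.002,0,0],[0,0,0]],[[0.003,0,0],[0,0,0]]]}}

```text
t: 12.1
tool_pos: [0.5331, -0.0304, 0.0428]
eef_rot: [[-0.017, 1.0, -0.0], [1.0, 0.017, 0.0], [0.0, -0.0, -1.0]]
wrist_force: [-0.4, -0.9, -1.3]
grip_width: 0.207
grasp_force: 59.7
```

>>> {"op": "play_rows", "data": {"moves": [[[0.001,0,0],[0,0,0]],[[0.002,0,0],[0,0,0]],[[0.003,0,0],[0,0,0]]]}}

```text
t: 12.4
tool_pos: [0.5331, -0.0276, 0.0428]
eef_rot: [[-0.017, 1.0, 0.0], [1.0, 0.017, -0.0], [-0.0, 0.0, -1.0]]
wrist_force: [-0.3, -4.5, -0.4]
grip_width: 0.202
grasp_force: 59.8
```

Resistance is rising at the pad, so I'll go on in single millimetres.

>>> {"op": "play_rows", "data": {"moves": [[[0.001,0,0],[0,0,0]],[[0.001,0,0],[0,0,0]]]}}

```text
t: 12.6
tool_pos: [0.5332, -0.0268, 0.0429]
eef_rot: [[-0.017, 1.0, 0.001], [1.0, 0.017, -0.001], [-0.001, 0.001, -1.0]]
wrist_force: [0.5, -5.0, -1.2]
grip_width: 0.205
grasp_force: 59.8
```

>>> {"op": "play_rows", "data": {"moves": [[[0.001,0,0],[0,0,0]],[[0.001,0,0],[0,0,0]]]}}

```text
t: 12.8
tool_pos: [0.5333, -0.0261, 0.043]
eef_rot: [[-0.017, 1.0, 0.001], [1.0, 0.017, -0.001], [-0.001, 0.001, -1.0]]
wrist_force: [-0.2, -8.0, -0.7]
grip_width: 0.203
grasp_force: 59.9
```

>>> {"op": "play_rows", "data": {"moves": [[[0.001,0,0],[0,0,0]],[[0.001,0,0],[0,0,0]],[[0.001,0,0],[0,0,0]]]}}

```text
t: 13.1
tool_pos: [0.5334, -0.0254, 0.0431]
eef_rot: [[-0.017, 1.0, 0.001], [1.0, 0.017, -0.001], [-0.001, 0.001, -1.0]]
wrist_force: [0.5, -9.8, 0.2]
grip_width: 0.202
grasp_force: 59.9
```

Home is felt firmly at about 10 N. I'll ease off and draw the paddle out.

>>> {"op": "play_rows", "data": {"moves": [[[-0.001,0,0],[0,0,0]],[[-0.002,0,0],[0,0,0]],[[-0.003,0,0],[0,0,0]],[[-0.005,0,0],[0,0,0]],[[-0.01,0,0],[0,0,0]],[[-0.018,0,0],[0,0,0]],[[-0.03,0,0],[0,0,0]],[[-0.042,0,0],[0,0,0]],[[-0.054,0,0],[0,0,0]],[[-0.066,0,0],[0,0,0]],[[-0.078,0,0],[0,0,0]],[[-0.09,0,0],[0,0,0]]]}}

```text
t: 14.3
tool_pos: [0.5345, -0.1156, 0.0428]
eef_rot: [[-0.017, 1.0, 0.0], [1.0, 0.017, 0.0], [0.0, 0.0, -1.0]]
wrist_force: [0.1, 0.1, -2.7]
grip_width: 0.203
grasp_force: 59.6
```

>>> {"op": "play_rows", "data": {"moves": [[[-0.012,0,0],[0,0,0]],[[-0.025,0,0],[0,0,0]],[[-0.04,0,0],[0,0,0]],[[-0.055,0,0],[0,0,0]],[[-0.07,0,0],[0,0,0]],[[-0.085,0,0],[0,0,0]],[[-0.1,0,0],[0,0,0]],[[-0.115,0,0],[0,0,0]],[[-0.125,0,0],[0,0,0]],[[-0.125,0,0],[0,0,0]]]}}

```text
t: 15.3
tool_pos: [0.5366, -0.2408, 0.0428]
eef_rot: [[-0.016, 1.0, 0.0], [1.0, 0.016, -0.0], [-0.0, 0.0, -1.0]]
wrist_force: [-0.9, 0.4, -2.9]
grip_width: 0.198
grasp_force: 59.6
```

Run:
```python
from h import *
s=env.sense();print(s["tool_pos"],s["wrist_force"],s["qpos"])
a=camera("top")[145:195,118:278];b=camera("scene")[145:215,255:415]
cv2.imwrite("pics/c5.png",cv2.resize(np.vstack([a,b]),None,fx=5,fy=5,interpolation=cv2.INTER_CUBIC))
```

```text
[ 0.5366088  -0.24077155  0.04275782] [-0.91553709  0.44621735 -2.8650963 ] [-2.86981663e+01  3.81140477e+01  9.60949369e+01 -5.56940564e-03
  4.57698201e+01 -2.95992465e+01]
```

View pics/c5.png

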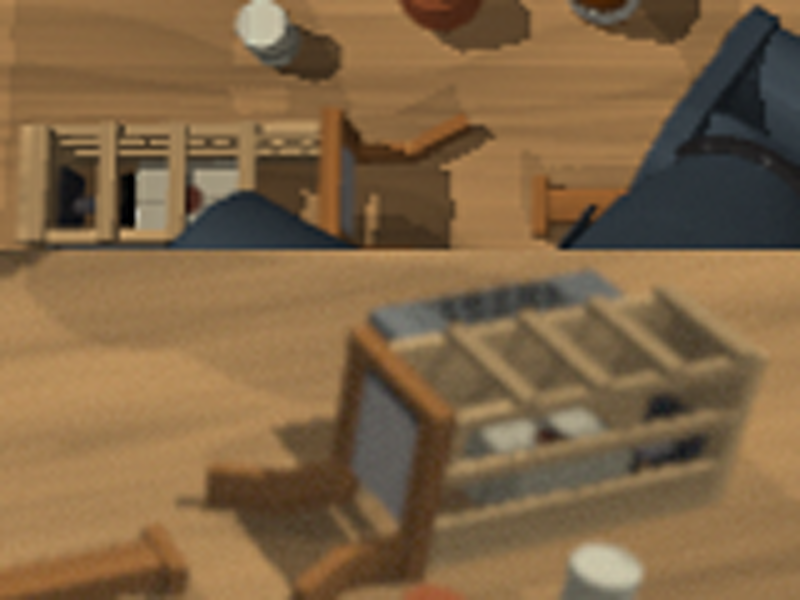

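The flap is shut, the mould sits against the black pad (136,190), and the paddle is clear of the guides. Next I'll set it down.

>>> {"op": "play_rows", "data": {"moves": [[[0,0,0.0005],[0,0,0]],[[0,0,0.001],[0,0,0]],[[0,0,0.0015],[0,0,0]],[[0,0,0.0015],[0,0,0]]]}}

```text
t: 15.8
tool_pos: [0.5367, -0.2389, 0.0418]
eef_rot: [[-0.018, 1.0, -0.0], [1.0, 0.018, 0.0], [0.0, -0.0, -1.0]]
wrist_force: [-1.5, 2.5, 3.7]
grip_width: 0.208
grasp_force: 60.5
```

>>> {"op": "play_rows", "data": {"moves": [[[0,0,0],[0,0,0]],[[0,0,0],[0,0,0]],[[0,0,0],[0,0,0]],[[0,0,0],[0,0,0]],[[0,0,0],[0,0,0]],[[0,0,0],[0,0,0]],[[0,0,0],[0,0,0]],[[0,0,0],[0,0,0]],[[0,0,0],[0,0,0]]], "jaw": 0}}

```text
t: 16.7
tool_pos: [0.5366, -0.2395, 0.0413]
eef_rot: [[-0.017, 1.0, 0.0], [1.0, 0.017, -0.0], [-0.0, 0.0, -1.0]]
wrist_force: [-0.4, -0.2, -0.3]
grip_width: 1.0
grasp_force: 0.0
```

>>> {"op": "play_rows", "data": {"moves": [[[0,0,-0.02],[0,0,0]],[[0,0,-0.05],[0,0,0]],[[0,0,-0.09],[0,0,0]],[[0,0,-0.13],[0,0,0]],[[0,0,-0.17],[0,0,0]],[[-0.04,0,-0.2],[0,0,0]],[[-0.08,0,-0.2],[0,0,0]],[[-0.12,0,-0.2],[0,0,0]],[[-0.12,0,-0.2],[0,0,0]],[[-0.12,0,-0.2],[0,0,0]]]}}

```text
t: 17.7
tool_pos: [0.5383, -0.3598, 0.2408]
eef_rot: [[-0.016, 1.0, -0.001], [1.0, 0.016, 0.001], [0.001, -0.001, -1.0]]
wrist_force: [-0.3, 0.8, -0.1]
grip_width: 1.0
grasp_force: 0.0
```

Run:
```python
from h import *
s=env.sense();print(s["t"],s["tool_pos"],s["wrist_force"])
a=camera("scene")[130:270,180:410]
cv2.imwrite("pics/c6.png",cv2.resize(a,None,fx=3.4,fy=3.4,interpolation=cv2.INTER_CUBIC))
```

```text
17.7 [ 0.53828773 -0.35984103  0.24079553] [-0.31258595  0.76640552 -0.05919464]
```

View pics/c6.png

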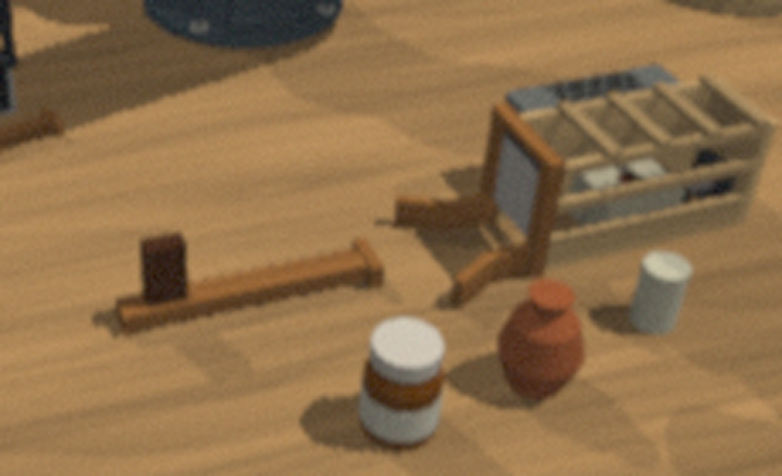

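The paddle lies flat outside the gate, with its handle at (163,268) and nose at (370,262). The flap is shut, the mould is home, and the vase, jar and prop have not moved.

```bash
python3 -c "
from bench import env
print(env.sign_off())"
```

```text
the job is handed in; nothing more can be done
None
```

I've handed the job in at about 18 s: the mould is home against the stop (pressed to about 10 N), the flap is shut behind it, the paddle lies flat on the bench clear of the gate, and the vase, jar and prop look unmoved in the last picture.

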